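Index the saw guide one hole by its pull ring

TASK

Set the mitre saw guide to its next angle on the side of the red marker button: hook a fingertip through the red pull ring, gently lift the spring index pin out of its hole, swing the arm one hole towards the red marker and no further, and release the ring so that the pin drops fully home in that hole. Do not grip or force the ring, do not swing the arm towards the white marker, and leave everything else on the table where it is.

Things in the scene. Friction and masses are not known exactly. Their poses are not given: they have to be found in the camera images.
- saw_guide: Fixed mitre saw guide, about 300 mm wide: grey foot, metal fence with a wood strip, and towards the robot a dark sector plate (top 30 mm above the table) with five index holes 20 degrees (0.349 rad) apart, 170 mm from the pivot. Origin: on the vertical pivot axis, at the table; x axis away from the robot, z up.
- pivot (a point): Point on the pivot axis, 125 mm above the table. The blue swing arm (34 mm wide, top 50 mm above the table) runs from here to the ring; on it stand two pairs of dark steel posts (tops 113 mm above the table), 65 mm from the pivot towards the ring and 52 mm on the other side.
- pull_ring: Round red pull ring on the index pin at the outer end of the arm. Origin: its centre, 170 mm from the pivot axis, 125 mm above the table with the pin home. Inside diameter 56 mm, slippery wire 6 mm thick. Its hole faces along the arm, to the robot side; its top leans 20 degrees towards the pivot. x axis: from the ring along the arm to the pivot; z up.
- ring_top (a point): Middle of the wire at the top of the ring, 29 mm above and 11 mm beyond its centre. A finger put through from the robot side, slanting about 45 degrees down towards the pivot, carries the ring here when it moves up, and takes the arm along when it moves sideways. The space through the ring is free; the pin's housing below it (26 mm wide) ends 78 mm above the table.
- index_pin (a joint): Height of the spring pin in m: 0 home in a hole (arm locked), about 0.014 riding on the plate between holes, stop at 0.034. About 3 N down at 0, plus 120 N/m. To swing, lift to 0.018 to 0.030. Let go within about 1 mm of a hole it drops in by itself; beside a hole it rides on the plate and drops in when the arm is moved over the hole.
- swing_arm (a joint): Angle of the swing arm in rad, starts at 0 (middle hole, pointing from the pivot to the robot side). Positive is counter-clockwise seen from above (the ring goes to the right as the robot sees it). Holes at -0.698, -0.349, 0, 0.349, 0.698. Light friction (about 1 N at the ring); it stays where it is left.
- pin_foot (a point): Lower end of the index pin, 170 mm from the pivot axis, 109 mm below the ring's centre; pin 10 mm thick with a rounded end.
- red_marker: Red button, 18 mm across, 5 mm high, fixed on the rim of the sector plate 212 mm from the pivot axis, in line with the wanted hole: the one next to the middle hole, on the left or on the right. Origin: centre of its underside, 30 mm above the table.
- white_marker: White button of the same size on the rim at the hole on the other side of the middle: the wrong one.
- robot_car_mid (a point): Bystander, loose: white two-wheeled robot car with a green circuit board, 97x128x65 mm; its point at the table under its middle. Leave it alone.
- yellow_cup_mid (a point): Bystander, loose: yellow printed cup, 58x63x85 mm; its point at the table under its middle. Leave it alone.
- caliper_mid (a point): Bystander, loose: grey caliper lying flat, 75x213x7 mm; its point at the table under its middle. Leave it alone.
- screwdriver_mid (a point): Bystander, loose: screwdriver with red handle, 28x196x25 mm; its point at the table under its middle. Leave it alone.
- flush_cutters_mid (a point): Bystander, loose: blue-handled flush cutters, 140x40x12 mm; its point at the table under its middle. Leave it alone.
- parts_box_mid (a point): Bystander, loose: blue open parts box, 114x166x39 mm; its point at the table under its middle. Leave it alone.
- pen_blue_mid (a point): Bystander, loose: blue pen, 10x142x11 mm; its point at the table under its middle. Leave it alone.

How it is judged:
On the way:
1. the index pin is lifted clear of the plate by a finger in the ring, at the middle hole or on the way (value of joint index_pin above 0.015 m and contact force between the fingers and pull_ring above 0.5 N), for 0.2 s.
At the end, for the whole second after the job is handed in: The pin is home (within 3 mm) in the hole next to the middle one at the red marker (arm within 0.02 rad of that hole), and the arm is at rest (value of joint index_pin below 0.003 m and horizontal distance between pin_foot and red_marker below 0.046 m and velocity of joint swing_arm between -0.02 and 0.02 rad/s and (value of joint swing_arm between 0.329066 and 0.369066 rad or value of joint swing_arm between -0.369066 and -0.329066 rad)); the robot touches nothing.
It fails at once if the ring is gripped or forced (more than 30 N between fingers and ring) (contact force between the fingers and pull_ring above 30 N).
It fails at once if the arm is swung towards the white marker (more than about 5 degrees) (horizontal distance between pin_foot and white_marker below 0.065 m).
It fails at once if the arm is swung well past the next hole (more than 7 degrees) (value of joint swing_arm above 0.474066 rad or value of joint swing_arm below -0.474066 rad).
It fails at once if a bystander is moved more than 20 mm or lifted (distance of any of robot_car_mid, yellow_cup_mid, caliper_mid, screwdriver_mid, flush_cutters_mid, parts_box_mid, pen_blue_mid from where it was at the start of the episode above 0.02 m).
It also fails if it takes over 42 s, if anything falls off the work surface, if the arm or the gripper's body presses on something with over 40 N, if the wrist force passes 120 N, or if a joint passes its speed limit or range.

ROBOT

A 6-joint arm with a two-finger parallel gripper is mounted at the origin on a cart in front of the work surface, level with it; the furniture and walls round the work are solid. World frame = base frame: x ahead of the robot, y to its left, z up, the work surface at z = 0. Lengths are in m, angles in rad, forces in N, time in s.
With the tool pointing down it reaches from about 0.25 to 0.775 m from the base axis. Payload 4 kg.
Tool frame: the origin (TCP) lies midway between the tips of the shut fingers; the grasp point (between the pads) lies grip_point_offset behind it (grip_point_offset is the distance from the TCP to the grasp point, in m); z points along the fingers, y is the line along which they close (so a half turn about z gives the same grasp; the last joint's range is limited). The gripper opens to 94 mm and grips with 3 to 60 N. Pads are 16 mm wide; open, the fingers measure 119 mm over their backs; the gripper's body (75 mm by 177 mm) begins 78 mm behind the grasp point.
Start: joints at [1.184, 0.087, 1.371, -0, 1.684, -0.103], TCP at [0.154, 0.528, 0.206] pointing down, gripper open.
Joint ranges: [-3.1, 3.1], [-0.76, 2.03], [0.27, 2.55], [-1.08, 4.22], [0.17, 2.65], [-2.57, 2.57]. Speed limits (rad/s): [2.79, 2.79, 3.14, 3.14, 3.14, 3.14].

INTERFACE

Orientations are given as [roll, pitch, yaw] about the fixed x, y, z axes, in that order (R = Rz(yaw) Ry(pitch) Rx(roll)).
In Python, from bench import * gives the robot as it stands. The module is installed in compiled form; this text tells all that it offers.
- The arm moves only by the tool apply_moves, never from a script. Its argument "commands" is a list of rows, each a list of 7 numbers: the turn, a rotation vector about the world's x, y, z in rad, then the shift along the world's x, y, z in m, then the opening in per cent of the stroke, from 0 (shut) to 100 (fully open). In form: [[ax, ay, az, x, y, z, jaw], ...]. A call has exactly 5 rows; each row is the pose to reach, as a shift and turn from the pose commanded when the call began; what a row does not reach only later rows make up. A row lasts 1/10 s, in which the tool goes at most 50 mm and 8.59 degrees, less where a joint would pass 70% of its speed; a pose out of reach is approached as far as the arm can. A call with a gripper value outside its range is refused whole. The fingers move at their own pace and stop on an object; the grip force is fixed at half the most. Time passes only in rows, so rows that repeat a pose let the fingers close, or fill a call up. It gives the time, the measured TCP pose, the force, the opening and the grip force at its end, in the units of the state.
- get_obs(): the state, without advancing time (a new reading comes with each control period).
- snapshot(name): name is "side" or "top"; returns a dict with "pixels" (400x640x3 uint8, red, green, blue), "vertical_fov" (degrees; the focal length in pixels is half the picture's height over the tangent of half this angle, whatever the lens; pixels are square), "cx", "cy" (the principal point, pixels), "rvec" (rotation vector, rad) and "tvec" (3), from world to camera coordinates, as OpenCV has them. Camera axes: x right, y down, z forward; pixel columns grow to the right and rows downward; lengths in m; the calibration is good to about 2 mm. A picture is of the moment at which its call begins. There is no depth.
- close_job(): hands the job in; it is judged then, once.
Trained networks look in the newest picture that a camera, given by its name, has taken for a name from the list of things; names that differ only in an ending like _2 or _b are one class to them, and where a whole thing is asked for, a point or a joint stands for the part that bears it (a point fixed in the world has none). Each returns a list of dicts, best first, with "score" (0 to 1); they miss things now and then, are a little off and sometimes report something else, mostly with a low value. They report only what shows in the picture. A call takes as long as a camera call.
- masks_of(camera, query): "mask" (400x640 bool, what is visible of it) and "extent" ([left, top, right, bottom] in pixels, round what is visible of it).
- place_of(camera, query): "pixel" ([column, row] in pixels: a listed point, or the origin of a listed thing).
The state is a dict: "time": time; "joint_positions": joint angles; "qvel": joint speeds; "joint_torque": joint torques, N m; "tool_pos": TCP position; "ee_rot": TCP orientation; "wrist_force": force on the tool from outside, world axes, zero at the start; "wrist_torque": the same for the moment, N m; "width": finger opening in m; "finger_force": force on a finger pad.
Only numpy, scipy, OpenCV 4.12 (cv2) and the standard library are available. Lean on these libraries where they do the work, as an engineer would, in place of code of your own. Each camera call takes 0.05 s, during which the arm holds its last target. There are 200 camera calls.

## Working session

There is one attempt and no reset: what is moved stays moved. The work goes in short steps, Python scripts to look and compute and a tool call to move; the robot and the scene stay as the last step left them, time stands still between calls to the robot, and variables do not carry over. Pictures are saved under pics/ and viewed, at most 10 in all, crops included, and the job is handed in when it is done.

Besides the shell and the picture viewer there is one more tool, called in YAML: its name, and indented under it one key for each argument. apply_moves: Moves the arm, as the interface text tells. Its arguments: {"type":"object","properties":{"commands":{"type":"array"}},"required":["commands"]}

```bash
mkdir -p pics; cat > h.py <<'E'
from bench import *
import numpy as np, cv2
from scipy.spatial.transform import Rotation as R
def cam(n):
    s=snapshot(n); h=s["pixels"].shape[0]; f=h/2/np.tan(np.radians(s["vertical_fov"])/2)
    K=np.array([[f,0,s["cx"]],[0,f,s["cy"]],[0,0,1]]); Rm=cv2.Rodrigues(np.array(s["rvec"],float))[0]
    return s["pixels"],K,Rm,np.array(s["tvec"],float)
def ray(c,p):
    _,K,Rm,t=c; d=Rm.T@np.linalg.inv(K)@[p[0],p[1],1]; return -Rm.T@t,d/np.linalg.norm(d)
def atz(c,p,z):
    o,d=ray(c,p); return o+d*(z-o[2])/d[2]
def proj(c,P):
    _,K,Rm,t=c; q=K@(Rm@np.array(P)+t); return q[:2]/q[2]
def tri(rs):
    A=sum(np.eye(3)-np.outer(d,d) for o,d in rs); b=sum((np.eye(3)-np.outer(d,d))@o for o,d in rs); return np.linalg.solve(A,b)
E
cat > m.py <<'E'
from h import *
cs={n:cam(n) for n in("side","top")}
for n,c in cs.items():
    cv2.imwrite(f"pics/{n}0.png",c[0][:,:,::-1])
    print(n,"cam at",(-c[2].T@c[3]).round(3))
H=dict(saw_guide=0,pivot=.125,pull_ring=.125,ring_top=.154,red_marker=.03,white_marker=.03,pin_foot=.016)
for q,z in H.items():
    rs=[]
    for n,c in cs.items():
        r=place_of(n,q)
        for k in r[:2]: print(q,n,round(k["score"],2),np.round(k["pixel"],1),atz(c,k["pixel"],z).round(4))
        if r: rs.append(ray(c,r[0]["pixel"]))
    if len(rs)==2: print("   tri",tri(rs).round(4))
for q,z in dict(robot_car_mid=0,yellow_cup_mid=0,caliper_mid=0,screwdriver_mid=0,flush_cutters_mid=0,parts_box_mid=0,pen_blue_mid=0).items():
    for n,c in cs.items():
        r=place_of(n,q)
        if r: print(q,n,round(r[0]["score"],2),atz(c,r[0]["pixel"],0).round(3))
o=get_obs();print({k:np.round(v,3) for k,v in o.items()})
E
python3 m.py
```

```text
side cam at [ 0.397 -1.492  1.229]
top cam at [ 0.449 -0.056  1.393]
saw_guide top 0.62 [291.8 143.1] [0.7774 0.0474 0.    ]
saw_guide top 0.27 [195.8 173.5] [0.6585 0.3855 0.    ]
pivot side 0.86 [365.9 181.7] [0.7811 0.0423 0.125 ]
pivot side 0.43 [278.9 200.8] [ 0.3792 -0.0453  0.125 ]
pivot top 0.74 [319.4 194.5] [ 0.581  -0.0562  0.125 ]
pivot top 0.56 [290.3 134.6] [0.7762 0.0439 0.125 ]
   tri [ 0.661  -0.0716  0.209 ]
pull_ring side 0.49 [328.2 185. ] [0.6063 0.0409 0.125 ]
pull_ring top 0.52 [317.8 199.9] [ 0.5633 -0.0515  0.125 ]
pull_ring top 0.39 [291.9 188.6] [0.598  0.0333 0.125 ]
   tri [ 0.5753 -0.053   0.192 ]
ring_top side 0.46 [332.6 182.8] [0.6225 0.0146 0.154 ]
ring_top top 0.51 [291.1 179.8] [0.6227 0.0346 0.154 ]
   tri [0.6252 0.0357 0.1389]
red_marker top 0.54 [273.6 199.7] [0.5689 0.1022 0.03  ]
white_marker top 0.42 [317.1 197.2] [ 0.5812 -0.0485  0.03  ]
robot_car_mid side 0.62 [0.518 0.436 0.   ]
robot_car_mid top 0.83 [0.517 0.409 0.   ]
yellow_cup_mid side 0.76 [0.656 0.365 0.   ]
yellow_cup_mid top 0.89 [0.666 0.389 0.   ]
caliper_mid side 0.74 [ 0.373
[... 248 characters left out ...]
 ]
parts_box_mid side 0.93 [ 0.466 -0.346  0.   ]
parts_box_mid top 0.88 [ 0.473 -0.352  0.   ]
pen_blue_mid side 0.37 [0.372 0.14  0.   ]
pen_blue_mid top 0.63 [0.388 0.116 0.   ]
{'time': np.float64(1.5), 'joint_positions': array([ 1.184,  0.087,  1.371,  0.   ,  1.684, -0.103]), 'qvel': array([ 0.001,  0.   ,  0.001, -0.   ,  0.002, -0.   ]), 'joint_torque': array([-0.0000e+00, -3.4004e+01, -3.0258e+01,  7.2000e-02,  2.4000e-02,
        0.0000e+00]), 'tool_pos': array([0.154, 0.528, 0.206]), 'ee_rot': array([ 3.142, -0.   ,  2.858]), 'wrist_force': array([-0.646, -0.653,  0.216]), 'wrist_torque': array([-0.038, -0.002, -0.034]), 'finger_force': np.float64(0.0), 'width': np.float64(0.094)}
```

```bash
python3 -c "
import cv2
a=cv2.imread('pics/top0.png')[90:250,190:400];b=cv2.imread('pics/side0.png')[120:270,240:440]
cv2.imwrite('pics/ct.png',cv2.resize(a,None,fx=3.7,fy=3.7,interpolation=2));cv2.imwrite('pics/cs.png',cv2.resize(b,None,fx=4,fy=4,interpolation=2))"
```

```text
(no output)
```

View pics/ct.png

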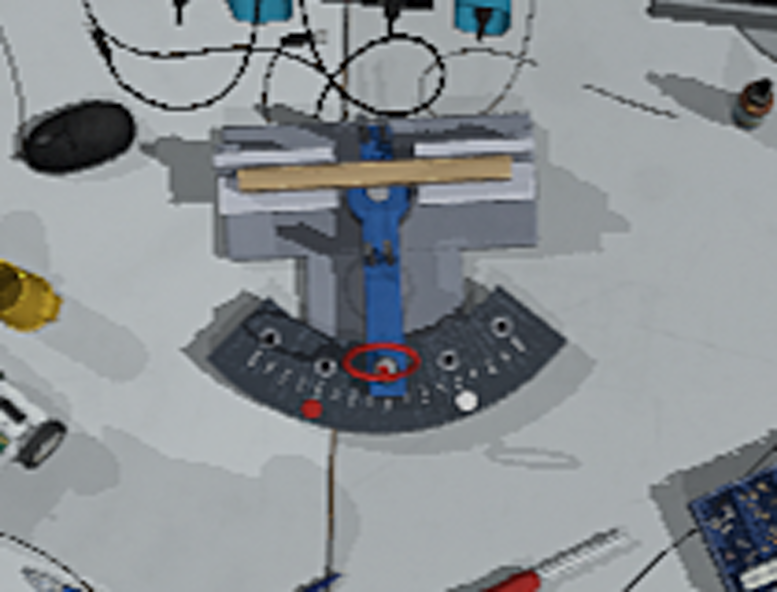

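View pics/cs.png

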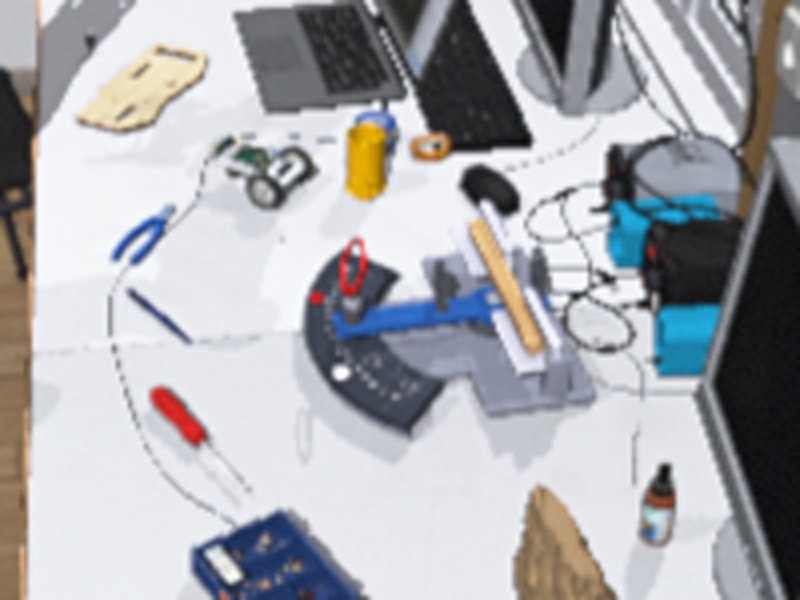

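The top view shows the red button left of the arm at crop (312,409), or full-image pixel (274,200), and the white one right of it at (316,198). The ring centre is near (293,188). The side view agrees: red (319,194), white (325,213), ring (328,186). The swing is therefore to +y, which is a negative joint angle.

```bash
cat > m2.py <<'E'
from h import *
T=cam("top");S=cam("side")
def redblob(c,box,white=False):
    x0,y0,x1,y1=box; p=c[0][y0:y1,x0:x1].astype(int)
    m=(p[:,:,0]>110)&(p[:,:,0]>p[:,:,1]*1.6+20) if not white else (p.min(2)>185)
    n,l,s,ce=cv2.connectedComponentsWithStats(m.astype(np.uint8),connectivity=8)
    return [(s[i][4],(s[i][0]+x0,s[i][1]+y0,s[i][2],s[i][3]),(ce[i]+[x0,y0]).round(2)) for i in range(1,n) if s[i][4]>5]
bt=redblob(T,(265,175,310,210));bs=redblob(S,(310,170,340,205));wt=redblob(T,(308,190,324,206),1);ws=redblob(S,(318,205,332,220),1)
for k in(bt,bs,wt,ws):print(k)
for nm,c in(("T",T),("S",S)):
    print(nm)
# model fit: pivot x,y, arm yaw
r_t=min(bt,key=lambda k:abs(k[2][0]-274.3)+abs(k[2][1]-200.5))[2];w_t=max(wt,key=lambda k:k[0])[2];r_s=min(bs,key=lambda k:abs(k[2][0]-319)+abs(k[2][1]-194.5))[2];w_s=max(ws,key=lambda k:k[0])[2]
red=tri([ray(T,r_t),ray(S,r_s)]);wh=tri([ray(T,w_t),ray(S,w_s)]);print("red",red,"white",wh,np.linalg.norm(red-wh))
rt=max(bt,key=lambda k:k[0]);rs=max(bs,key=lambda k:k[0])
f=lambda b:(b[1][0]+b[1][2]/2-.5,b[1][1]+b[1][3]/2-.5)
print("ring",tri([ray(T,f(rt)),ray(S,f(rs))]))
for a,b,z in((r_t,w_t,.034),):
    A=atz(T,a,z);B=atz(T,b,z);m=(A+B)/2;d=(A-B)/np.linalg.norm(A-B);n=np.array([d[1],-d[0],0]);n*=np.sign(n[0])
    print("top-only",A,B,np.linalg.norm(A-B),"pivot",m+n*.1992,"ring",m+n*(.1992-.17),"yaw of x axis",np.arctan2(n[1],n[0]))
E
python3 m2.py
```

```text
[(np.int32(66), (np.int32(283), np.int32(183), np.int32(21), np.int32(10)), array([292.47, 187.74])), (np.int32(20), (np.int32(272), np.int32(198), np.int32(5), np.int32(5)), array([273.95, 200.1 ]))]
[(np.int32(40), (np.int32(325), np.int32(182), np.int32(7), np.int32(12)), array([327.55, 188.32])), (np.int32(11), (np.int32(317), np.int32(193), np.int32(4), np.int32(3)), array([318.64, 194.09]))]
[(np.int32(15), (np.int32(314), np.int32(196), np.int32(4), np.int32(5)), array([315.6 , 197.93]))]
[(np.int32(23), (np.int32(318), np.int32(212), np.int32(6), np.int32(8)), array([319.39, 216.74])), (np.int32(8), (np.int32(324), np.int32(212), np.int32(3), np.int32(3)), array([324.88, 212.88]))]
T
S
red [0.56768882 0.10055414 0.03337489] white [ 0.56700042 -0.04282945  0.01372277] 0.144725722434865
ring [0.60314414 0.03020026 0.11886378]
top-only [0.56716359 0.10049959 0.034     ] [ 0.57815467 -0.04338245  0.034     ] 0.14430123141885765 pivot [0.77128046 0.04373116 0.034     ] ring [0.60177431 0.03078267 0.034     ] yaw of x axis 0.0762414410470587
```

```bash
cat > d.py <<'E'
from h import *
import sys
# usage: armyaw tilt_deg x y z -> delta from current measured pose
def goal(yaw,tilt=45):
    n=np.array([np.cos(yaw),np.sin(yaw),0]);y=np.array([-n[1],n[0],0]);t=np.radians(tilt)
    z=np.cos(t)*n-np.sin(t)*np.array([0,0,1.]);return np.c_[np.cross(y,z),y,z]
if __name__=="__main__":
    a=[float(v) for v in sys.argv[1:]]
    o=get_obs();Rc=R.from_euler("xyz",o["ee_rot"])
    print("turn",(R.from_matrix(goal(a[0],a[1]))*Rc.inv()).as_rotvec().round(4),"shift",(np.array(a[2:5])-o["tool_pos"]).round(4))
    print("t",o["time"],o["tool_pos"].round(4),"F",o["wrist_force"].round(2),"q",o["joint_positions"].round(2),o["width"])
E
python3 d.py 0.076 45 0.50 0.023 0.26
```

```text
turn [-0.0819 -0.7852  0.341 ] shift [ 0.346  -0.505   0.0545]
t 1.6 [0.154  0.528  0.2055] F [-0.35  0.14  0.32] q [ 1.18  0.09  1.37 -0.    1.68 -0.1 ] 0.09425939246825615
```

apply_moves:
  commands:
    - [-0.0055,-0.0523,0.0227,0.023,-0.034,0.008,0]
    - [-0.011,-0.1047,0.0455,0.046,-0.067,0.016,0]
    - [-0.0164,-0.157,0.0682,0.069,-0.101,0.024,0]
    - [-0.0218,-0.2094,0.0909,0.092,-0.135,0.032,0]
    - [-0.0273,-0.2617,0.1137,0.115,-0.168,0.04,0]

```text
time: 2.1
tool_pos: [0.2697, 0.3587, 0.2461]
ee_rot: [3.108, 0.263, 2.969]
wrist_force: [0.3, -0.0, -0.1]
width: 0.0576
finger_force: 0.0
```

apply_moves:
  commands:
    - [-0.0055,-0.0523,0.0227,0.023,-0.034,0.004,0]
    - [-0.011,-0.1047,0.0455,0.046,-0.067,0.008,0]
    - [-0.0164,-0.157,0.0682,0.069,-0.101,0.01,0]
    - [-0.0218,-0.2094,0.0909,0.092,-0.135,0.012,0]
    - [-0.0273,-0.2617,0.1137,0.115,-0.168,0.014,0]

```text
time: 2.6
tool_pos: [0.3844, 0.1909, 0.2601]
ee_rot: [3.105, 0.527, 3.083]
wrist_force: [0.3, 0.1, 0.1]
width: 0.0176
finger_force: 0.0
```

apply_moves:
  commands:
    - [-0.0055,-0.0523,0.0227,0.023,-0.034,0,0]
    - [-0.011,-0.1047,0.0455,0.046,-0.067,0,0]
    - [-0.0164,-0.157,0.0682,0.069,-0.101,0,0]
    - [-0.0218,-0.2094,0.0909,0.092,-0.135,0,0]
    - [-0.0273,-0.2617,0.1137,0.115,-0.168,0,0]

```text
time: 3.1
tool_pos: [0.4994, 0.0224, 0.2606]
ee_rot: [-3.14, 0.79, -3.064]
wrist_force: [0.3, 0.5, -0.7]
width: 0.0002
finger_force: 0.0
```

```bash
python3 d.py 0.076 45 0.553 0.027 0.175
```

```text
turn [ 0.001   0.0046 -0.0003] shift [ 0.0536  0.0046 -0.0856]
t 3.1 [0.4994 0.0224 0.2606] F [ 0.33  0.48 -0.7 ] q [-0.21 -0.63  2.02  0.24  1.   -1.91] 0.00024772549425963546
```

apply_moves:
  commands:
    - [0,0.001,0,0.014,0.001,-0.022,0]
    - [0,0.002,0,0.027,0.002,-0.043,0]
    - [0,0.003,0,0.04,0.003,-0.064,0]
    - [0,0.004,0,0.054,0.005,-0.086,0]
    - [0,0.004,0,0.054,0.005,-0.086,0]

```text
time: 3.6
tool_pos: [0.5514, 0.0293, 0.1683]
ee_rot: [3.139, 0.773, -3.067]
wrist_force: [-1.8, 0.0, -0.2]
width: 0.0006
finger_force: 0.0
```

```bash
cat > v.py <<'E'
from h import *
import sys
ims=[]
for n in("side","top"):
    c=cam(n);o=get_obs();p=o["tool_pos"]
    for q in(p,[.602,.031,.125],[.613,.0317,.154]): print(n,proj(c,q).round(1))
    u,v=proj(c,[.602,.031,.125]).astype(int)
    im=c[0][v-40:v+40,u-50:u+50,::-1]; ims.append(cv2.resize(im,None,fx=4,fy=4,interpolation=2))
cv2.imwrite(sys.argv[1],np.hstack(ims))
E
python3 v.py pics/p1.png; python3 d.py 0.076 45 0.62 0.0324 0.107
```

```text
side [316.4 179.1]
side [327.6 186.3]
side [330.  180.8]
top [291.8 201.3]
top [292.6 187.4]
top [291.9 182.8]
turn [-0.0002 -0.0052 -0.0004] shift [ 0.0673  0.0033 -0.0662]
t 3.7 [0.5527 0.0291 0.1732] F [ 0.71 -0.03  0.24] q [-0.15 -0.44  2.08  0.24  0.74 -1.91] 0.000622210885975073
```

View pics/p1.png

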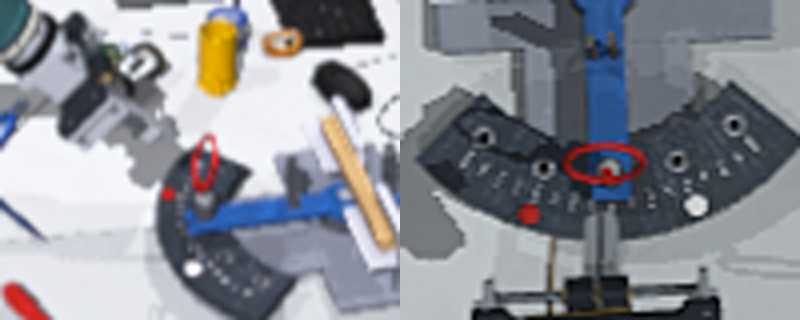

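The fingers are shut and in line with the ring in both views: tip about (292,201) and ring (293,188) in top. Now I slide through.

apply_moves:
  commands:
    - [0,0,0,0.008,0,-0.007,0]
    - [0,0,0,0.016,0.001,-0.015,0]
    - [0,0,0,0.024,0.001,-0.023,0]
    - [0,0,0,0.032,0.001,-0.031,0]
    - [0,0,0,0.04,0.001,-0.039,0]

```text
time: 4.2
tool_pos: [0.5938, 0.0301, 0.1346]
ee_rot: [3.141, 0.782, -3.065]
wrist_force: [1.0, -0.6, 0.2]
width: 0.0001
finger_force: 0.0
```

apply_moves:
  commands:
    - [0,0,0,0.007,0,-0.007,0]
    - [0,0,0,0.014,0,-0.014,0]
    - [0,0,0,0.021,0.001,-0.021,0]
    - [0,0,0,0.027,0.001,-0.027,0]
    - [0,0,0,0.027,0.001,-0.027,0]

```text
time: 4.7
tool_pos: [0.62, 0.0312, 0.106]
ee_rot: [3.141, 0.779, -3.066]
wrist_force: [0.0, 0.3, -0.7]
width: 0.0004
finger_force: 0.0
```

```bash
python3 v.py pics/p2.png; python3 d.py 0.076 45 0.62 0.031 0.107
```

```text
side [331.5 189.3]
side [327.6 186.3]
side [330.  180.8]
top [293.1 182.6]
top [292.6 187.4]
top [291.9 182.8]
turn [-0.0001 -0.0046 -0.0002] shift [-0.     -0.0001 -0.0002]
t 4.8 [0.62   0.0311 0.1072] F [ 0.1  -0.83  0.7 ] q [-0.12 -0.18  2.04  0.27  0.53 -1.95] 0.00035937061552709666
```

View pics/p2.png

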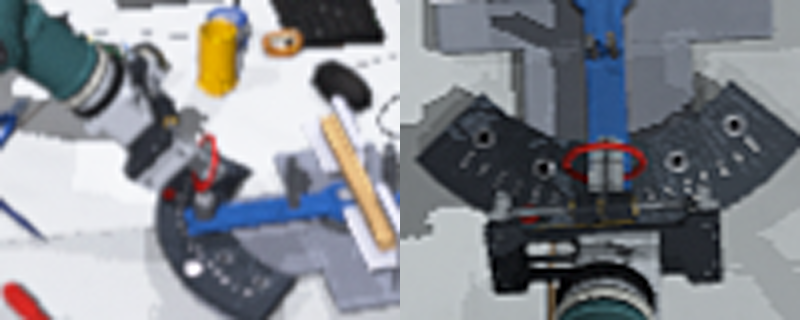

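The side view shows the fingertips through the ring at crop (205,165), and the top view shows them centred in it at (604,165). Wrist force is about zero. Lifting.

apply_moves:
  commands:
    - [0,0,0,0,0,0.003,0]
    - [0,0,0,0,0,0.006,0]
    - [0,0,0,0,0,0.009,0]
    - [0,0,0,0,0,0.012,0]
    - [0,0,0,0,0,0.014,0]

```text
time: 5.3
tool_pos: [0.6202, 0.031, 0.1224]
ee_rot: [3.141, 0.782, -3.066]
wrist_force: [-0.1, -0.3, 0.8]
width: 0.0005
finger_force: 0.0
```

apply_moves:
  commands:
    - [0,0,0,0,0,0.002,0]
    - [0,0,0,0,0,0.004,0]
    - [0,0,0,0,0,0.006,0]
    - [0,0,0,0,0,0.008,0]
    - [0,0,0,0,0,0.01,0]

```text
time: 5.8
tool_pos: [0.6182, 0.0315, 0.1287]
ee_rot: [3.139, 0.776, -3.066]
wrist_force: [-2.0, 1.6, -5.0]
width: 0.0002
finger_force: 2.5
```

apply_moves:
  commands:
    - [0,0,0,0,0,0.002,0]
    - [0,0,0,0,0,0.004,0]
    - [0,0,0,0,0,0.006,0]
    - [0,0,0,0,0,0.008,0]
    - [0,0,0,0,0,0.008,0]

```text
time: 6.3
tool_pos: [0.6187, 0.0312, 0.1378]
ee_rot: [3.141, 0.777, -3.066]
wrist_force: [-6.2, 0.1, -4.1]
width: 0.0007
finger_force: 4.0
```

```bash
cat > r.py <<'E'
from h import *
T=cam("top");S=cam("side");o=get_obs()
def blob(c,P,w=30):
    u,v=proj(c,P).astype(int);p=c[0][v-w:v+w,u-w:u+w].astype(int)
    m=(p[:,:,0]>110)&(p[:,:,0]>p[:,:,1]*1.6+20)
    n,l,s,ce=cv2.connectedComponentsWithStats(m.astype(np.uint8),connectivity=8)
    for k in range(1,n):
        if s[k][4]>7: print("  blob",s[k][:4]+np.array([u-w,v-w,0,0]),s[k][4])
blob(T,[.605,.05,.14]);print("side");blob(S,[.605,.05,.14])
print(o["time"],o["tool_pos"].round(4),o["wrist_force"].round(2))
E
python3 r.py
```

```text
blob [286 182  18   5] 27
  blob [272 201   5   2] 8
side
  blob [325 178   7  14] 34
  blob [317 193   4   3] 9
6.4 [0.6187 0.0312 0.1379] [-6.78  1.61 -5.26]
```

```bash
cat > fit.py <<'E'
from h import *
from scipy.optimize import least_squares
import sys
T=cam("top");S=cam("side");o=get_obs();piv=np.array([.7713,.0437,0])
def redpix(c,P,w=22):
    u,v=proj(c,P).astype(int);p=c[0].astype(int);m=(p[:,:,0]>100)&(p[:,:,0]>p[:,:,1]*1.5+15)
    m=m.astype(np.uint8);n,l,s,ce=cv2.connectedComponentsWithStats(m,connectivity=8)
    k=[i for i in range(1,n) if s[i][4]>20 and np.hypot(*(ce[i]-[u,v]))<w]
    k=min(k,key=lambda i:np.hypot(*(ce[i]-[u,v])));ys,xs=np.nonzero(l==k);return np.c_[xs,ys]
def ring(a,h,dx=0):
    n=np.array([np.cos(.076+a),np.sin(.076+a),0]);s=np.array([-n[1],n[0],0]);up=np.sin(.349)*n+np.cos(.349)*np.array([0,0,1])
    c=piv-.17*n+[0,0,.125+h];t=np.linspace(0,2*np.pi,180)
    return c+.031*(np.cos(t)[:,None]*s+np.sin(t)[:,None]*up)
def fit(a0):
    P=ring(a0,.015).mean(0);pp=[(c,redpix(c,P)) for c in(T,S)]
    def res(x):
        out=[]
        for c,q in pp:
            r=np.array([proj(c,k) for k in ring(*x)]);out+=list(np.hypot(*(q[:,None]-r[None]).transpose(2,0,1)).min(1))
        return out
    return least_squares(res,[a0,.015],diff_step=1e-3,x_scale=[.05,.01],loss="soft_l1")
if __name__=="__main__":
    best=min((fit(a) for a in [float(v) for v in sys.argv[1:]]),key=lambda f:f.cost)
    print("arm",best.x[0].round(4),"lift",best.x[1].round(4),"cost",best.cost,"rms",np.sqrt(np.mean(best.fun**2)))
    print(o["time"],o["tool_pos"].round(4),o["wrist_force"].round(2))
E
python3 fit.py 0 0.03 -0.03
```

```text
arm 0.0106 lift 0.0121 cost 10.508691829015977 rms 0.5632780776784798
6.5 [0.6187 0.0312 0.1378] [-6.41  1.53 -3.85]
```

apply_moves:
  commands:
    - [0,0,0,0,0,0.003,0]
    - [0,0,0,0,0,0.006,0]
    - [0,0,0,0,0,0.009,0]
    - [0,0,0,0,0,0.011,0]
    - [0,0,0,0,0,0.011,0]

```text
time: 7.0
tool_pos: [0.6186, 0.0309, 0.1486]
ee_rot: [3.141, 0.777, -3.066]
wrist_force: [-5.2, -0.1, -6.2]
width: 0.0004
finger_force: 4.1
```

```bash
python3 fit.py 0 0.03 -0.03
```

```text
arm 0.0119 lift 0.022 cost 9.767031857205463 rms 0.5661384987413516
7.1 [0.6186 0.0309 0.1484] [-5.64 -0.82 -6.98]
```

```bash
cat > sw.py <<'E'
from h import *
import sys
o=get_obs();v=o["tool_pos"]-[.7713,.0437,0]
for a in sys.argv[1:]:
    a=float(a);d=R.from_rotvec([0,0,a]).apply(v)-v;print(a,d.round(4))
E
python3 sw.py -.02 -.04 -.06 -.08 -.1 -.12 -.14 -.16 -.18 -.2
```

```text
-0.02 [-0.0002  0.0031  0.    ]
-0.04 [-0.0004  0.0061  0.    ]
-0.06 [-0.0005  0.0092  0.    ]
-0.08 [-0.0005  0.0122  0.    ]
-0.1 [-0.0005  0.0153  0.    ]
-0.12 [-0.0004  0.0184  0.    ]
-0.14 [-0.0003  0.0214  0.    ]
-0.16 [-0.0001  0.0245  0.    ]
-0.18 [0.0002 0.0276 0.    ]
-0.2 [0.0005 0.0306 0.    ]
```

apply_moves:
  commands:
    - [0,0,-0.02,-0.0002,0.0031,0,0]
    - [0,0,-0.04,-0.0004,0.0061,0,0]
    - [0,0,-0.06,-0.0005,0.0092,0,0]
    - [0,0,-0.08,-0.0005,0.0122,0,0]
    - [0,0,-0.1,-0.0005,0.0153,0,0]

```text
time: 7.6
tool_pos: [0.618, 0.046, 0.1483]
ee_rot: [3.142, 0.776, 3.116]
wrist_force: [-5.7, -1.2, -7.2]
width: 0.0005
finger_force: 5.0
```

```bash
python3 fit.py 0 -0.06 -0.1;python3 sw.py -.02 -.04 -.06 -.08 -.1 -.12 -.14 -.16 -.18 -.2
```

```text
arm -0.0834 lift 0.0201 cost 9.545860929538858 rms 0.5309858378602019
7.7 [0.618  0.0468 0.1482] [-5.64  0.46 -6.79]
-0.02 [0.0001 0.0031 0.    ]
-0.04 [0.0002 0.0061 0.    ]
-0.06 [0.0005 0.0092 0.    ]
-0.08 [0.0007 0.0122 0.    ]
-0.1 [0.0011 0.0153 0.    ]
-0.12 [0.0015 0.0183 0.    ]
-0.14 [0.0019 0.0214 0.    ]
-0.16 [0.0024 0.0244 0.    ]
-0.18 [0.003  0.0274 0.    ]
-0.2 [0.0037 0.0304 0.    ]
```

apply_moves:
  commands:
    - [0,0,-0.02,0.0001,0.0031,0,0]
    - [0,0,-0.04,0.0002,0.0061,0,0]
    - [0,0,-0.06,0.0005,0.0092,0,0]
    - [0,0,-0.08,0.0007,0.0122,0,0]
    - [0,0,-0.1,0.0011,0.0153,0,0]

```text
time: 8.2
tool_pos: [0.6189, 0.0614, 0.148]
ee_rot: [3.141, 0.776, 3.015]
wrist_force: [-5.9, 0.1, -6.5]
width: 0.0004
finger_force: 5.0
```

apply_moves:
  commands:
    - [0,0,-0.02,0.0004,0.003,0,0]
    - [0,0,-0.04,0.0008,0.0061,0,0]
    - [0,0,-0.06,0.0013,0.0091,0,0]
    - [0,0,-0.08,0.0019,0.0121,0,0]
    - [0,0,-0.1,0.0026,0.0151,0,0]

```text
time: 8.7
tool_pos: [0.6214, 0.0769, 0.1478]
ee_rot: [3.14, 0.776, 2.914]
wrist_force: [-6.6, 0.5, -6.1]
width: 0.0004
finger_force: 5.3
```

```bash
python3 fit.py -.25 -0.28 -0.32;python3 sw.py -.01 -.02 -.03 -.04 -0.05
```

```text
arm -0.2847 lift 0.0195 cost 8.117174814628838 rms 0.5137159681268475
8.8 [0.6216 0.0776 0.1478] [-6.68  0.97 -6.62]
-0.01 [0.0003 0.0015 0.    ]
-0.02 [0.0007 0.003  0.    ]
-0.03 [0.0011 0.0045 0.    ]
-0.04 [0.0015 0.006  0.    ]
-0.05 [0.0019 0.0074 0.    ]
```

apply_moves:
  commands:
    - [0,0,-0.01,0.0003,0.0015,0,0]
    - [0,0,-0.02,0.0007,0.003,0,0]
    - [0,0,-0.03,0.0011,0.0045,0,0]
    - [0,0,-0.04,0.0015,0.006,0,0]
    - [0,0,-0.045,0.0017,0.0067,0,0]

```text
time: 9.3
tool_pos: [0.6231, 0.0839, 0.1477]
ee_rot: [3.14, 0.775, 2.87]
wrist_force: [-7.4, 0.2, -6.1]
width: 0.0001
finger_force: 5.4
```

```bash
python3 fit.py -.3 -0.34 -0.36; python3 d.py -0.273 45 .6 .09 .1
```

```text
arm -0.3308 lift 0.0179 cost 8.63906199520035 rms 0.5271384915849814
9.4 [0.6232 0.0841 0.1477] [-8.09  1.51 -5.86]
turn [-0.0042 -0.0091 -0.003 ] shift [-0.0232  0.0059 -0.0477]
t 9.4 [0.6232 0.0841 0.1477] F [-8.09  1.51 -5.86] q [ 0.23 -0.13  1.91 -0.53  0.73 -0.79] 0.0004971151036427478
```

apply_moves:
  commands:
    - [0,0,0,0,0,-0.003,0]
    - [0,0,0,0,0,-0.006,0]
    - [0,0,0,0,0,-0.009,0]
    - [0,0,0,0,0,-0.012,0]
    - [0,0,0,0,0,-0.014,0]

```text
time: 9.9
tool_pos: [0.624, 0.0848, 0.1351]
ee_rot: [3.136, 0.778, 2.869]
wrist_force: [-8.0, 3.6, -3.8]
width: 0.0005
finger_force: 5.0
```

```bash
python3 fit.py -.3 -0.34 -0.36
```

```text
arm -0.3413 lift 0.0065 cost 5.099774721917645 rms 0.4428256212112028
10.0 [0.6239 0.0849 0.1349] [-6.48  3.95 -6.63]
```

The ring has followed down to about 7 mm, well under the 14 mm of riding on the plate, so the pin is entering the hole. Lowering the rest.

apply_moves:
  commands:
    - [0,0,0,0,0,-0.003,0]
    - [0,0,0,0,0,-0.006,0]
    - [0,0,0,0,0,-0.009,0]
    - [0,0,0,0,0,-0.012,0]
    - [0,0,0,0,0,-0.015,0]

```text
time: 10.5
tool_pos: [0.6267, 0.0846, 0.1241]
ee_rot: [3.135, 0.786, 2.87]
wrist_force: [-0.6, 0.4, -1.3]
width: 0.001
finger_force: 0.5
```

apply_moves:
  commands:
    - [0,0,0,0,0,-0.003,0]
    - [0,0,0,0,0,-0.006,0]
    - [0,0,0,0,0,-0.009,0]
    - [0,0,0,0,0,-0.012,0]
    - [0,0,0,0,0,-0.012,0]

```text
time: 11.0
tool_pos: [0.6248, 0.0833, 0.109]
ee_rot: [3.142, 0.781, 2.873]
wrist_force: [0.2, -1.0, -0.1]
width: 0.0003
finger_force: 0.0
```

```bash
python3 fit.py -.3 -0.34 -0.36; python3 d.py -0.273 45 .53 .109 .195
```

```text
arm -0.3429 lift -0.0024 cost 6.169436650916339 rms 0.48363047031618034
11.1 [0.625  0.0834 0.1095] [-0.   -0.77 -0.76]
turn [-0.0014 -0.0037 -0.0042] shift [-0.095   0.0256  0.0855]
t 11.1 [0.625  0.0834 0.1095] F [-0.   -0.77 -0.76] q [ 0.23 -0.09  1.95 -0.59  0.65 -0.71] 0.00033681991146826027
```

The pin is home (lift about 0, no load on the finger). Withdrawing along the finger axis.

apply_moves:
  commands:
    - [0,0,0,-0.007,0.002,0.007,0]
    - [0,0,0,-0.014,0.004,0.014,0]
    - [0,0,0,-0.021,0.006,0.021,0]
    - [0,0,0,-0.028,0.008,0.029,0]
    - [0,0,0,-0.035,0.01,0.036,0]

```text
time: 11.6
tool_pos: [0.5894, 0.0938, 0.1469]
ee_rot: [3.14, 0.782, 2.872]
wrist_force: [0.1, 0.0, 0.1]
width: 0.0006
finger_force: 0.0
```

apply_moves:
  commands:
    - [0,0,0,-0.014,0.004,0.014,0]
    - [0,0,0,-0.028,0.008,0.029,0]
    - [0,0,0,-0.042,0.012,0.043,0]
    - [0,0,0,-0.056,0.016,0.058,0]
    - [0,0,0,-0.07,0.02,0.072,0]

```text
time: 12.1
tool_pos: [0.5189, 0.1137, 0.2189]
ee_rot: [3.14, 0.782, 2.872]
wrist_force: [0.5, 0.1, -0.6]
width: 0.0002
finger_force: 0.0
```

```bash
python3 fit.py -.3 -0.34 -0.36;python3 v.py pics/p3.png
```

```text
arm -0.3426 lift -0.0024 cost 6.293388704427137 rms 0.4664752939788915
12.2 [0.5199 0.1146 0.2214] [-0.38 -0.18  0.37]
side [307.  160.2]
side [327.6 186.3]
side [330.  180.8]
top [262.  210.3]
top [292.6 187.4]
top [291.9 182.8]
```

View pics/p3.png

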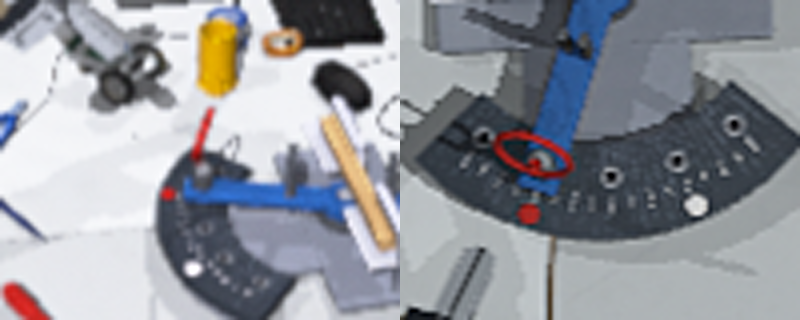

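The top view shows the arm lined up with the red button at crop (530,214), with the ring at (533,154) and the middle hole uncovered at (610,177). The gripper is clear at (470,290).

```bash
python3 -c "
from bench import *
print(close_job())"
```

```text
the job is handed in; nothing more can be done
None
```

The saw guide is set one hole towards the red marker, with the pin measured fully home and the gripper clear of everything, and the job is handed in at about 12 s of the 42 s allowed; no verdict was returned.

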